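Unfold the hook and hang the gauge plate

TASK

Swing the folded hook on the little board out until it meets its stop, then take the steel gauge plate out of its slotted wooden block and hang it by its hole on the hook's peg. Slide the plate along the peg until it bears on the rubber-faced stop collar, press it home there for a moment with about 10 N (never push plate or hook with more than 20 N, and do not lever the plate askew on the peg), and leave it hanging straight and still near the collar, with the hook still out. Leave the tape measure, the red screwdriver and the marker where they are.

Things in the scene. Friction and masses are not known exactly. Their poses are not given: they have to be found in the camera images.
- stand: Fixed stand: a dark steel foot plate 120 x 215 x 10 mm bolted to the bench carrying an upright plywood board 195 mm wide (y -50 to +145), 12 mm thick (x +18 to +30) and 172 mm high. Origin on the bench right below the hook's hinge axis; z up; -x is the way the board faces (towards the robot), y runs along the board. The board has a finger recess, a cut-out open at the top from y +26 to +124 and down to z 92 mm, behind the folded peg's free end.
- hook (a joint): Angle of the folding hook about its upright hinge axis, rad: 0 = folded flat along the board (peg points to the stand's +y), 1.57 = fully out at its stop (peg points to the stand's -x). Seen from above it opens counter-clockwise. The hinge is stiff (about 0.25 N m of dry friction, some 3 N at 85 mm from the axis) and stays where it is left; its stop has a little cushioning.
- peg_root (a point): On the hinge axis at the peg's centre line, 140 mm above the bench; its frame turns with the hook: y along the peg towards its free end, z up.
- peg_end (a point): Outer end of the peg, on its centre line, 122 mm from the hinge axis. The steel peg is level, 11 mm in diameter, with a 14 mm ball end.
- collar_seat: Fixed inner seat of the stop collar, on the hook; origin and axes as point peg_root. On it sits the stop collar, with a rubber face 28 mm in diameter towards the peg's end. The collar has been set anywhere along 24 mm: its face lies 32 to 56 mm from the hinge axis and is not measured, so it must be felt. The face is sprung: it yields 2.5 mm, about 4 N per mm, then is hard. The plate must press on it with at least 6 N for 0.3 s.
- block: Fixed wooden block 70 x 90 x 30 mm. Origin at the centre of its underside, z up. Its slot in the top, 14 x 48 mm (long side along y) and 22 mm deep, holds the gauge plate upright.
- gauge: Loose steel gauge plate, 132 mm high (z), 44 mm wide (y), 10 mm thick (x), 0.15 to 0.3 kg, upright in the slot, its underside 8 mm above the bench. Origin at the centre of its underside. Its sides step in between z 30 and 60 mm. Front and back are alike. Grip it firmly across the 44 mm, 20 to 30 mm below its top: held higher or loosely, it pivots in the jaws when pushed on the collar.
- gauge_hole (a point): Centre of the plate's round hole, 19 mm in diameter, running through along the plate's x, 82 mm above its underside and 50 mm below its top. Hanging, it lies about 4 mm below the peg's centre line.
- gauge_top (a point): Middle of the plate's top edge, 132 mm above its underside.
- tape_measure: Bystander: yellow tape measure, 31 x 77 x 61 mm; origin at the centre of its underside.
- screwdriver_red: Bystander: red screwdriver, 195 mm long, lying; origin at the centre of its underside.
- marker: Bystander: blue marker pen, 136 mm long, lying; origin at the centre of its underside.
Not all that is in view belongs to the job. What is shaped like the gauge but yellow is not meant.

How it is judged:
By the outcome, as a careful person would: the job done as asked, in the order asked, and still so for the second after the job is handed in, with the robot touching nothing.
It also fails if it takes over 72 s, if anything falls off the work surface, if the arm or the gripper's body presses on something with over 40 N, if the wrist force passes 120 N, or if a joint passes its speed limit or range.

ROBOT

A 6-joint arm with a two-finger parallel gripper is mounted at the origin on a cart in front of the work surface, level with it; the furniture and walls round the work are solid. World frame = base frame: x ahead of the robot, y to its left, z up, the work surface at z = 0. Lengths are in m, angles in degrees, forces in N, time in s.
With the tool pointing down it reaches from about 0.3 to 0.75 m from the base axis. Payload 8.5 kg.
Tool frame: the origin (TCP) lies between the finger pads; the fingertips stand 17 mm ahead of it and the grasp point (between the pads) lies 2 mm behind it (env.tip_reach is the distance from the TCP to the fingertips, in m); z points along the fingers, y is the line along which they close (so a half turn about z gives the same grasp; the last joint's range is limited). The gripper opens to 85 mm and grips with 20 to 120 N. Pads are 22 mm wide; open, the fingers measure 114 mm over their backs; the gripper's body (76 mm by 85 mm) begins 54 mm behind the grasp point. The pads swing forward as they close: fully open they stand 13 mm farther back than shut.
Start: joints at [-89.57, 21.807, 74.336, -0, 83.858, -12.336], TCP at [0.122, -0.536, 0.248] pointing down, gripper open.
Joint ranges: [-178.18, 178.18], [-50.72, 133.34], [12.68, 142.11], [-81.47, 261.47], [9.98, 163.14], [-165.26, 165.26]. Speed limits (degrees/s): [136.94, 136.94, 180, 180, 180, 180].

INTERFACE

Orientations are given as a 3x3 rotation matrix whose columns are the frame's x, y, z axes.
In Python, from rig import env, viewer gives the robot as it stands.
- The arm moves only by the tool move_arm, never from a script. Its argument "motion" is a list of rows, each a list of 2 entries, a list of its own where there are three numbers: the shift along the tool's x, y, z normalised to -1 to 1, where 1 is 50 mm, then the turn, a rotation vector about the tool's x, y, z normalised to -1 to 1, where 1 is 8 degrees. A call has 1 to 20 rows; each row shifts and turns the commanded pose from where the row before left it, along the tool's axes as they then stand; what a row does not reach is not made up. A row lasts 1/10 s, in which the tool goes at most 50 mm and 8.59 degrees, less where a joint would pass 70% of its speed; a pose out of reach is approached as far as the arm can. A call with a number of a shift or a turn outside -1 to 1 is refused whole. A call with a gripper value outside its range is refused whole. "claw" is the closure, from 0 (fully open) to 1 (shut), set as the call begins (left out, the last holds). The fingers move at their own pace and stop on an object; "force" is the grip in N (left out, the last holds). Time passes only in rows, so rows that do not move let the fingers close. It gives the time, the measured TCP pose, the force, the opening and the grip force at its end, in the units of the state.
- env.observe(): the state, without advancing time (a new reading comes with each control period).
- viewer.get_image(name): name is "scene" or "top" or "wrist"; returns a dict with "frame" (480x640x3 uint8, red, green, blue), "depth" (480x640 float32, m along the optical axis (not along the pixel's ray), 0 where there is no reading), "fx", "fy", "cx", "cy" (pixels), "k1" (the pictures are not rectified: a ray, as slopes to the right and down, at radius r is drawn at 1 + k1 r^2 times it, then the intrinsics apply), "eye" and "attitude" of the camera in the world; the wrist camera has in their place "T_tool_cam" (4x4, takes a point from camera to tool coordinates, whose origin is the TCP and whose axes are the flange's). Camera axes: x right, y up, looking along -z (the intrinsics and any distortion apply to the point x, -y, -z); pixel columns grow to the right and rows downward; lengths in m; the calibration is good to about 2 mm. A picture is of the moment at which its call begins: read the wrist's pose just before it.
- env.close_job(): hands the job in; it is judged then, once.
The state is a dict: "time_s": time; "q": joint angles; "qvel": joint speeds; "joint_efforts": joint torques, N m; "position": TCP position; "tool_rot": TCP orientation; "ft_force": force on the tool from outside, world axes, zero at the start; "wrist_torque": the same for the moment, N m; "grip_width": finger opening in m; "gripper_force": force on a finger pad.
Only numpy, scipy, OpenCV 4.12 (cv2) and the standard library are available. Lean on these libraries where they do the work, as an engineer would, in place of code of your own. Each camera call takes 0.05 s, during which the arm holds its last target. There are 200 camera calls.

## Working session

There is one attempt and no reset: what is moved stays moved. The work goes in short steps, Python scripts to look and compute and a tool call to move; the robot and the scene stay as the last step left them, time stands still between calls to the robot, and variables do not carry over. Pictures are saved under pics/ and viewed, at most 10 in all, crops included, and the job is handed in when it is done.

Besides the shell and the picture viewer there is one more tool, called after "Call:" as a command line: name --argument value ..., lists and objects as JSON in quotes. move_arm: Moves the arm, as the interface text tells. Scaled input: -1 to 1 covers 50 mm each way for a shift and 8 degrees each way for a turn. Its arguments: {"type":"object","properties":{"motion":{"type":"array","items":{"type":"array"}},"claw":{"type":"number"},"force":{"type":"number"}},"required":["motion"]}

```bash
ls; mkdir -p pics
cat > h.py <<'E'
import numpy as np, cv2
from rig import env, viewer
def grab(n):
    s=env.observe(); d=viewer.get_image(n)
    if n=="wrist":
        T=np.eye(4);T[:3,:3]=np.array(s["tool_rot"]).reshape(3,3);T[:3,3]=s["position"]
        d["M"]=T@np.array(d["T_tool_cam"])
    else:
        T=np.eye(4);T[:3,:3]=np.array(d["attitude"]).reshape(3,3);T[:3,3]=d["eye"];d["M"]=T
    return d
def cloud(d):
    v,u=np.mgrid[0:480,0:640].astype(float)
    a=(u-d["cx"])/d["fx"];b=(v-d["cy"])/d["fy"]
    x,y=a.copy(),b.copy()
    for _ in range(8):
        k=1+d["k1"]*(x*x+y*y);x,y=a/k,b/k
    z=d["depth"]
    P=np.stack([x*z,-y*z,-z],-1)
    W=P@d["M"][:3,:3].T+d["M"][:3,3]
    W[z<=0]=np.nan
    return W
def save(d,f,crop=None,s=1):
    im=d["frame"][:,:,::-1]
    if crop: im=im[crop[1]:crop[3],crop[0]:crop[2]]
    cv2.imwrite("pics/"+f,cv2.resize(im,None,fx=s,fy=s))
E
python3 - <<'E'
from h import *
for n in("scene","top"):
    d=grab(n);save(d,n+"0.png");np.savez(n+"0.npz",W=cloud(d),f=d["frame"]);print(n,d["M"].round(3).tolist(),d["k1"])
s=env.observe();print(np.array(s["tool_rot"]).round(3),s["position"],s["ft_force"],s["time_s"])
E
```

```text
pics
scene [[-0.694, 0.369, -0.618, -0.131], [-0.72, -0.362, 0.592, 0.665], [-0.006, 0.856, 0.517, 0.654], [0.0, 0.0, 0.0, 1.0]] -0.0987439505027394
top [[-0.021, 0.991, -0.135, 0.358], [-1.0, -0.02, 0.006, 0.046], [0.003, 0.135, 0.991, 1.383], [0.0, 0.0, 0.0, 1.0]] -0.17570907875085445
[[ 0.975  0.221 -0.   ]
 [ 0.221 -0.975  0.001]
 [ 0.    -0.001 -1.   ]] [ 0.12151877 -0.53616139  0.24777465] [-0.00459635  0.6423766  -0.40907116] 0.1
```

View pics/scene0.png

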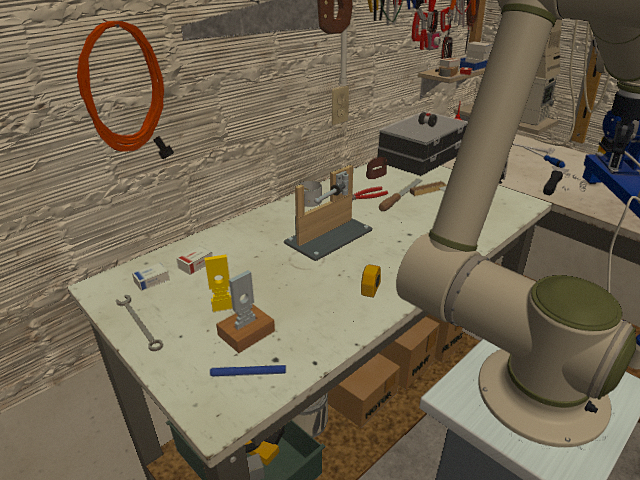

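View pics/top0.png

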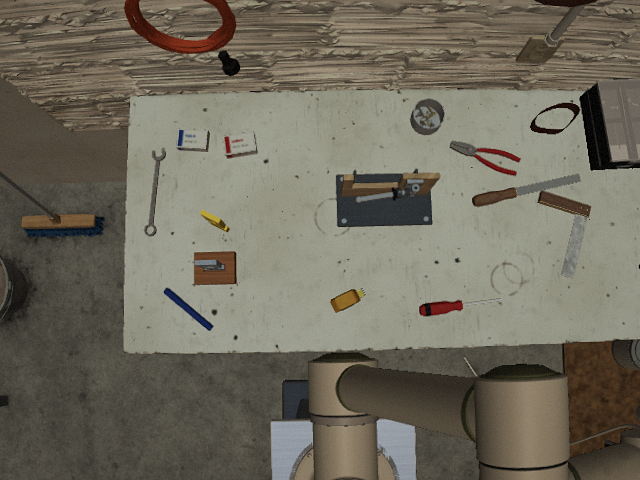

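The candidates are the steel plate in the wooden block (scene 242,295; top 210,265) and the yellow look-alike standing free (scene 218,280; top 214,221). I choose the grey one in the block. The stand is at top (385,200), with the hinge near (415,187) and the peg's free end near (358,198).

Run:
```python
from h import *
for n in("top","scene"):
    z=np.load(n+"0.npz");W=z["W"];f=z["f"].astype(int);hsv=cv2.cvtColor(z["f"],cv2.COLOR_RGB2HSV)
    X,Y,Z=W[...,0],W[...,1],W[...,2]
    def rect(m,t):
        P=W[m][:,:2].astype(np.float32)*1000
        if len(P)<5: print(n,t,len(P));return
        r=cv2.minAreaRect(P);print(n,t,len(P),"c",np.round(r[0],1),"size",np.round(r[1],1),"ang",round(r[2],1),"z",np.round(np.nanpercentile(W[m][:,2],[5,50,95])*1000,1))
    if n=="top":
        v,u=np.mgrid[0:480,0:640]
        win=lambda a,b,c,d:(u>=a)&(u<=c)&(v>=b)&(v<=d)
        A=win(190,245,242,290)
        B=win(325,165,445,232)
    else:
        v,u=np.mgrid[0:480,0:640]
        win=lambda a,b,c,d:(u>=a)&(u<=c)&(v>=b)&(v<=d)
        A=win(210,265,280,352); B=win(280,160,375,262)
    rect(A&(Z>.024)&(Z<.036),"blocktop")
    g=A&(Z>.06)&(Z<.16)&(hsv[...,1]<90)
    rect(g,"gauge"); rect(A&(Z>.125)&(Z<.16)&(hsv[...,1]<90),"gaugetop")
    rect(B&(Z>.006)&(Z<.014),"foot")
    rect(B&(Z>.16)&(Z<.18),"boardtop")
    rect(B&(Z>.125)&(Z<.158)&(hsv[...,1]<60),"hook")
d=np.load("scene0.npz");cv2.imwrite("pics/c1.png",cv2.resize(np.hstack([d["f"][240:360,200:300,::-1],d["f"][150:270,280:380,::-1]]),None,fx=4,fy=4,interpolation=cv2.INTER_CUBIC))
```

```text
top blocktop 1035 c [485.3 275.5] size [70.9 90.9] ang 0.7 z [25.7 30.  34.3]
top gauge 204 c [485.6 274.6] size [10.4 43.7] ang 1.2 z [ 70.5 135.6 143.1]
top gaugetop 128 c [485.6 274.7] size [ 9.9 43.3] ang 0.1 z [128.6 139.1 143.4]
top foot 2677 c [ 635.8 -111.9] size [150.1 275.5] ang 1.1 z [ 6.6  9.9 13.3]
top boardtop 445 c [ 637.7 -105. ] size [192.5  37.8] ang 88.4 z [162.8 170.1 175.2]
top hook 385 c [ 629.  -116.6] size [ 41.6 172. ] ang 15.2 z [134.6 145.  152.1]
scene blocktop 1079 c [522.7 276.4] size [145.5  91.2] ang 0.7 z [25.2 29.4 33. ]
scene gauge 778 c [528.8 283.5] size [103.6  46. ] ang 11.2 z [ 65.9 107.  139.5]
scene gaugetop 221 c [488.4 275.6] size [45.9 14.9] ang 87.8 z [125.9 135.9 140.6]
scene foot 1685 c [ 783.8 -243.3] size [290.1 645.1] ang 40.2 z [ 6.9  9.6 12.7]
scene boardtop 239 c [ 637.4 -103.4] size [ 41.8 197.8] ang 0.4 z [161.2 168.  172.7]
scene hook 267 c [618.5 -93.8] size [ 28.6 125.3] ang 12.2 z [131.2 144.2 156. ]
```

View pics/c1.png

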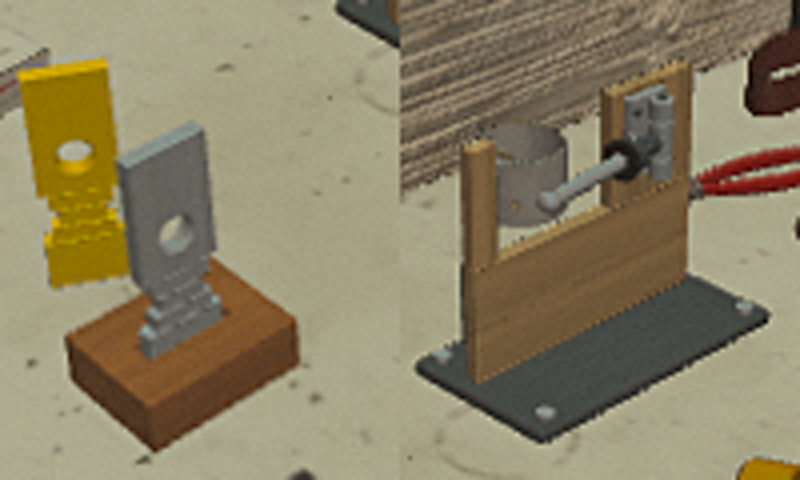

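The crop shows the grey plate upright in the block (left half, 165,230), the yellow one behind it, and the hook folded with its ball end at right half (548,203), hinge at (655,130) and a dark collar. Next I'll fit the stand pose.

Run:
```python
from h import *
z=np.load("top0.npz");W=z["W"];hsv=cv2.cvtColor(z["f"],cv2.COLOR_RGB2HSV)
v,u=np.mgrid[0:480,0:640];B=(u>=325)&(u<=445)&(v>=165)&(v<=232)
Z=W[...,2]
fm=B&(Z>.005)&(Z<.0145)&(hsv[...,2]<110)
P=W[fm][:,:2].astype(np.float32)*1000
print("foot",cv2.minAreaRect(P))
m=B&(Z>.163)&(Z<.178)&(hsv[...,1]>70)
P=W[m][:,:2]*1000;print("board",cv2.minAreaRect(P.astype(np.float32)))
vx=cv2.fitLine(P.astype(np.float32),cv2.DIST_HUBER,0,.01,.01).ravel();print(vx)
m=(u>=350)&(u<=404)&(v>=185)&(v<=206)&(Z>.134)&(Z<.152)&(hsv[...,1]<70)
P=W[m]*1000;print("peg",len(P),cv2.fitLine(P[:,:2].astype(np.float32),cv2.DIST_HUBER,0,.01,.01).ravel(),P.min(0),P.max(0))
# recess
for a,b in((.09,.1),(.03,.09)):
  m=B&(Z>.086)&(Z<.1)&(hsv[...,1]>70);Q=W[m]*1000
print("recess",Q.min(0),Q.max(0))
save(dict(frame=z["f"]),"c2.png",(325,165,445,232),6)
# bystanders: tall things near the route
```

```text
foot ((634.4833374023438, -104.66636657714844), (120.61254119873047, 215.2345428466797), 0.39911746978759766)
board ((648.5570678710938, -105.30030059814453), (192.79879760742188, 12.9136381149292), 89.74199676513672)
[ 1.9700924e-04  1.0000000e+00  6.4774121e+02 -1.3308276e+02]
peg 279 [ 1.2607865e-01 -9.9202025e-01  6.1419379e+02 -8.1981438e+01] [ 602.27475564 -133.00460076  135.63770405] [629.53182971 -33.56689111 151.93683672]
recess [ 641.92886941 -201.02140324   86.1656172 ] [655.57431376  -7.75725131  99.7005059 ]
```

View pics/c2.png

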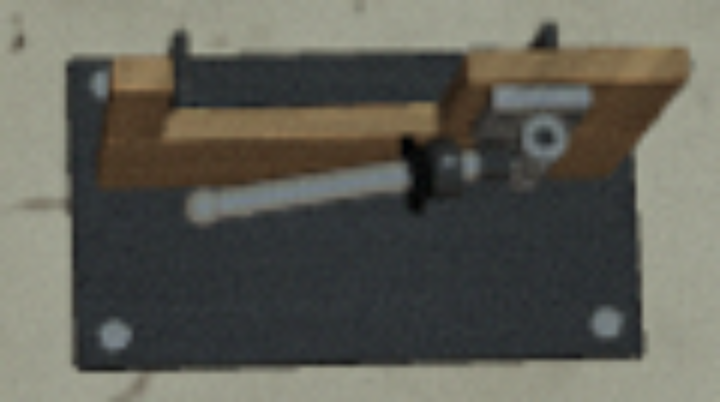

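Call:
move_arm --motion '[[[0,0,0],[0,0,0.7]],[[0.66,-0.475,0],[0,0,0]],[[0.66,-0.475,0],[0,0,0]],[[0.66,-0.475,0],[0,0,0]],[[0.66,-0.475,0],[0,0,0]],[[0.66,-0.475,0],[0,0,0]],[[0.66,-0.475,0],[0,0,0]],[[0.66,-0.475,0],[0,0,0]],[[0.66,-0.475,0],[0,0,0]],[[0.66,-0.475,0],[0,0,0]],[[0.66,-0.475,0],[0,0,0]],[[0.66,-0.475,0],[0,0,0]],[[0.66,-0.475,0],[0,0,0]],[[0.66,-0.475,0],[0,0,0]],[[0.66,-0.475,0],[0,0,0]],[[0.66,-0.475,0],[0,0,0]],[[0.66,-0.475,0],[0,0,0]],[[0.66,-0.475,0],[0,0,0]],[[0,0,0],[0,0,0]],[[0,0,0],[0,0,0]]]' --claw 1

```text
time_s: 2.1
position: [0.6278, -0.0652, 0.2475]
tool_rot: [[0.992, 0.126, -0.001], [0.126, -0.992, 0.0], [-0.001, -0.0, -1.0]]
ft_force: [-0.5, -0.1, 0.1]
grip_width: 0.0
gripper_force: 0.0
```

Run:
```python
from h import *
s=env.observe();print(np.array(s["tool_rot"]).round(3),np.array(s["position"]).round(4),s["ft_force"],s["q"],s["time_s"])
d=grab("wrist");save(d,"w1.png");np.savez("w1.npz",W=cloud(d),f=d["frame"])
```

```text
[[ 0.992  0.126 -0.001]
 [ 0.126 -0.992  0.   ]
 [-0.001 -0.    -1.   ]] [ 0.6278 -0.0652  0.2475] [-0.49766642 -0.1477929   0.11108753] [-1.66541406e+01  3.02602595e+01  6.02363383e+01 -1.14889947e-02
  8.95869292e+01  6.61020525e+01] 2.1
```

View pics/w1.png

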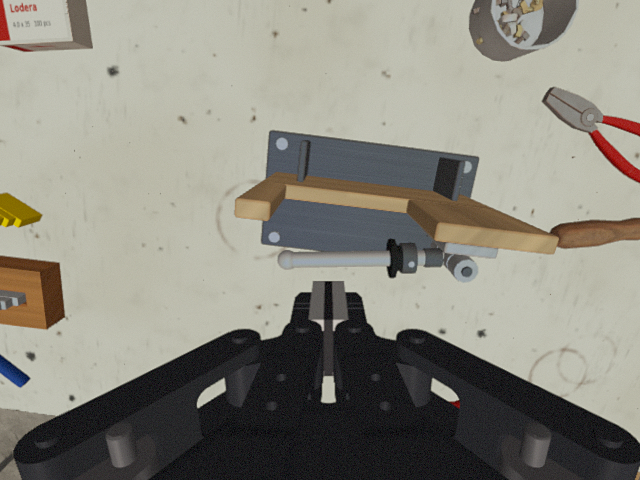

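The wrist view shows the peg from ball (287,259) to collar face (397,258), hinge at (463,268), and the recess behind it clear. I'll measure the peg and hinge from this close view.

Run:
```python
from h import *
z=np.load("w1.npz");W=z["W"]*1000;f=z["f"];hsv=cv2.cvtColor(f,cv2.COLOR_RGB2HSV)
v,u=np.mgrid[0:480,0:640];Z=W[...,2]
def reg(a,b,c,d,lo,hi):
    m=(u>=a)&(u<=c)&(v>=b)&(v<=d)&(Z>lo)&(Z<hi);return W[m]
P=reg(300,245,385,275,135,155);l=cv2.fitLine(P[:,:2].astype(np.float32),cv2.DIST_HUBER,0,.01,.01).ravel();print("peg",len(P),l,np.percentile(P[:,2],[50,98]))
P=reg(275,245,300,275,135,155);print("ball ymax",P[:,1].max(),P.mean(0),P[:,2].max())
P=reg(386,236,403,280,125,165);print("collar",P.min(0),P.max(0),np.median(P,0))
P=reg(450,253,478,285,150,190);print("hinge knuckle",len(P),P.min(0),P.max(0),P.mean(0))
P=reg(235,170,560,255,163,178);print("board",cv2.minAreaRect(P[:,:2].astype(np.float32)))
```

```text
peg 1355 [ 1.3876890e-01 -9.9032480e-01  6.1909534e+02 -7.5930672e+01] [145.89278046 147.70084636]
ball ymax -30.934883739929283 [613.63062089 -39.50058008 145.7533117 ] 148.94396106799684
collar [ 608.7849113  -118.19157547  131.44602255] [ 635.85337262 -104.96681838  156.35783281] [ 625.42079289 -109.19877448  149.0774169 ]
hinge knuckle 716 [ 620.36643585 -159.22868581  151.54187631] [ 641.02222473 -139.36566019  171.92338939] [ 630.43772374 -149.94753419  166.99312323]
board ((647.9035034179688, -104.17884063720703), (20.52729606628418, 194.53887939453125), 0.25154510140419006)
```

Call:
move_arm --motion '[[[0.24,-0.08,0],[0,0,0]],[[0,0,0],[0,0,0]],[[0,0,0.4],[0,0,0]],[[0,0,0.5],[0,0,0]],[[0,0,0.5],[0,0,0]],[[0,0,0.4],[0,0,0]],[[0,0,0.3],[0,0,0]],[[0,0,0],[0,0,0]],[[0,0,0],[0,0,0]]]'

```text
time_s: 3.05
position: [0.6389, -0.061, 0.144]
tool_rot: [[0.992, 0.124, 0.0], [0.124, -0.992, -0.0], [0.0, 0.0, -1.0]]
ft_force: [0.4, -0.8, 0.4]
grip_width: -0.0001
gripper_force: 0.0
```

Call:
move_arm --motion '[[[-0.04,0,0],[0,0,0]],[[-0.04,0,0],[0,0,0]],[[-0.04,0,0],[0,0,0]],[[0,0,0],[0,0,0]]]'

```text
time_s: 3.45
position: [0.633, -0.0611, 0.1437]
tool_rot: [[0.992, 0.125, 0.0], [0.125, -0.992, -0.0], [0.0, 0.0, -1.0]]
ft_force: [0.1, -0.1, -0.7]
grip_width: -0.0003
gripper_force: 0.0
```

Call:
move_arm --motion '[[[-0.04,0,0],[0,0,0]],[[-0.04,0,0],[0,0,0]],[[0,0,0],[0,0,0]]]'

```text
time_s: 3.75
position: [0.6294, -0.0615, 0.1435]
tool_rot: [[0.992, 0.125, 0.001], [0.125, -0.992, 0.0], [0.001, 0.0, -1.0]]
ft_force: [1.8, 0.6, -0.3]
grip_width: 0.0002
gripper_force: 1.0
```

Call:
move_arm --motion '[[[-0.063,-0.01,0],[0,0,-0.25]],[[-0.126,-0.019,0],[0,0,-0.5]],[[-0.126,-0.019,0],[0,0,-0.5]],[[-0.126,-0.019,0],[0,0,-0.5]],[[-0.126,-0.019,0],[0,0,-0.5]],[[-0.126,-0.019,0],[0,0,-0.5]],[[-0.126,-0.019,0],[0,0,-0.5]],[[-0.126,-0.019,0],[0,0,-0.5]],[[-0.126,-0.019,0],[0,0,-0.5]],[[0,0,0],[0,0,0]]]'

```text
time_s: 4.75
position: [0.5772, -0.0744, 0.1436]
tool_rot: [[0.753, 0.658, 0.0], [0.658, -0.753, -0.0], [0.0, 0.0, -1.0]]
ft_force: [0.0, 0.6, -0.3]
grip_width: 0.0003
gripper_force: 0.0
```

Call:
move_arm --motion '[[[-0.126,-0.019,0],[0,0,-0.5]],[[-0.126,-0.019,0],[0,0,-0.5]],[[-0.126,-0.019,0],[0,0,-0.5]],[[-0.126,-0.019,0],[0,0,-0.5]],[[-0.126,-0.019,0],[0,0,-0.5]],[[-0.126,-0.019,0],[0,0,-0.5]],[[-0.126,-0.019,0],[0,0,-0.5]],[[-0.126,-0.019,0],[0,0,-0.5]],[[-0.126,-0.019,0],[0,0,-0.5]],[[-0.126,-0.019,0],[0,0,-0.5]]]'

```text
time_s: 5.75
position: [0.5381, -0.1221, 0.1435]
tool_rot: [[0.153, 0.988, 0.001], [0.988, -0.153, 0.001], [0.001, 0.0, -1.0]]
ft_force: [2.0, 3.4, -0.3]
grip_width: 0.0002
gripper_force: 1.4
```

Call:
move_arm --motion '[[[-0.063,-0.009,0],[0,0,-0.25]],[[-0.063,-0.009,0],[0,0,-0.25]],[[-0.032,-0.005,0],[0,0,-0.125]],[[-0.032,-0.005,0],[0,0,-0.125]],[[0,0,0],[0,0,0]]]'

```text
time_s: 6.25
position: [0.5353, -0.1316, 0.1434]
tool_rot: [[0.05, 0.999, -0.0], [0.999, -0.05, 0.0], [0.0, -0.0, -1.0]]
ft_force: [0.9, 2.1, 0.9]
grip_width: 0.0002
gripper_force: 0.8
```

Call:
move_arm --motion '[[[-0.032,-0.005,0],[0,0,-0.125]],[[-0.032,-0.005,0],[0,0,-0.125]],[[0,0,0],[0,0,0]]]'

```text
time_s: 6.55
position: [0.5346, -0.135, 0.1433]
tool_rot: [[0.014, 1.0, -0.0], [1.0, -0.014, -0.0], [-0.0, -0.0, -1.0]]
ft_force: [0.4, 1.3, 0.7]
grip_width: 0.0001
gripper_force: 0.8
```

Not at the stop yet, so I'll go on in 1 mm steps without turning.

Call:
move_arm --motion '[[[-0.02,0,0],[0,0,-0.1]],[[-0.02,0,0],[0,0,0]],[[0,0,0],[0,0,0]]]'

```text
time_s: 6.85
position: [0.5344, -0.1364, 0.1433]
tool_rot: [[0.001, 1.0, -0.001], [1.0, -0.001, 0.001], [0.001, -0.001, -1.0]]
ft_force: [0.6, 5.2, 2.3]
grip_width: 0.0001
gripper_force: 2.4
```

Call:
move_arm --motion '[[[-0.02,0,0],[0,0,0]],[[0,0,0],[0,0,0]]]'

```text
time_s: 7.05
position: [0.5343, -0.1366, 0.1432]
tool_rot: [[0.0, 1.0, -0.001], [1.0, -0.0, 0.003], [0.003, -0.001, -1.0]]
ft_force: [0.0, 10.3, 3.2]
grip_width: 0.0002
gripper_force: 4.6
```

Call:
move_arm --motion '[[[0.2,0,0],[0,0,0]],[[0.3,0,0],[0,0,0]],[[0,0,-0.5],[0,0,0]],[[0,0,-0.8],[0,0,0]],[[0,0,-0.8],[0,0,0]],[[0.7,-0.1,0],[0,0,0]],[[0.8,-0.1,0],[0,0,0]],[[0.8,-0.1,0],[0,0,0]],[[0.8,-0.1,0],[0,0,0]],[[0.8,-0.1,0],[0,0,0]],[[0.8,-0.1,0],[0,0,0]],[[0.8,-0.1,0],[0,0,0]],[[0.8,-0.1,0],[0,0,0]],[[0.8,-0.1,0],[0,0,0]],[[0.4,0,0],[0,0,0]],[[0,0,0],[0,0,0]]]' --claw 0

```text
time_s: 8.65
position: [0.4888, 0.2648, 0.248]
tool_rot: [[-0.003, 1.0, -0.0], [1.0, 0.003, -0.0], [-0.0, -0.0, -1.0]]
ft_force: [-0.4, -0.4, -0.9]
grip_width: 0.0855
gripper_force: 0.0
```

Call:
move_arm --motion '[[[0,0,0],[0,0,1]],[[0,0,0],[0,0,1]],[[0,0,0],[0,0,1]],[[0,0,0],[0,0,1]],[[0,0,0],[0,0,1]],[[0,0,0],[0,0,1]],[[0,0,0],[0,0,1]],[[0,0,0],[0,0,1]],[[0,0,0],[0,0,1]],[[0,0,0],[0,0,1]],[[0,0,0],[0,0,1]],[[0,0,0],[0,0,0.25]],[[0,0,0],[0,0,0]],[[0,0,0],[0,0,0]]]'

```text
time_s: 10.05
position: [0.4897, 0.2618, 0.2483]
tool_rot: [[1.0, 0.0, -0.0], [0.0, -1.0, -0.0], [-0.0, 0.0, -1.0]]
ft_force: [-0.0, 0.2, -0.9]
grip_width: 0.0855
gripper_force: 0.0
```

Run:
```python
from h import *
s=env.observe();print(np.array(s["position"]).round(4),np.array(s["q"]).round(1),np.array(s["ft_force"]).round(1))
d=grab("wrist");t=grab("top");W=cloud(d)*1000;Z=W[...,2]
v,u=np.mgrid[0:480,0:640]
for lo,hi in((130,148),(24,36)):
    m=(Z>lo)&(Z<hi)&(abs(W[...,0]-485)<60)&(abs(W[...,1]-275)<60)
    P=W[m][:,:2].astype(np.float32);print(lo,len(P),cv2.minAreaRect(P),np.median(W[m],0),P.min(0),P.max(0))
T=cloud(t)*1000
m=(abs(T[...,2]-144)<10)&(abs(T[...,1]+153)<12)&(T[...,0]>490)&(T[...,0]<560)
P=T[m][:,:2].astype(np.float32);print("peg",len(P),cv2.fitLine(P,cv2.DIST_HUBER,0,.01,.01).ravel(),P.min(0))
save(t,"t2.png",(325,140,445,260),3);im=cv2.imread("pics/t2.png");cv2.imwrite("pics/c3.png",np.hstack([cv2.resize(im,(360,360)),cv2.resize(d["frame"][:,:,::-1],(440,360))]))
```

```text
[0.4897 0.2618 0.2483] [ 15.9  22.4  73.5  -0.   84.2 105.9] [-0.   0.2 -0.9]
130 1146 ((489.0909729003906, 276.1452941894531), (10.672709465026855, 43.82106399536133), 0.6007235646247864) [490.58982853 276.04551351 141.09133442] [483.652   254.28755] [494.6014  298.10654]
24 4108 ((488.72784423828125, 276.4886169433594), (70.39520263671875, 89.37076568603516), 0.34044817090034485) [502.38736204 271.81418256  31.28794117] [453.7668  231.62695] [524.0894  321.34763]
peg 154 [ 9.9987406e-01  1.5870843e-02  5.3116522e+02 -1.5151923e+02] [ 503.72824 -159.47684]
```

View pics/c3.png

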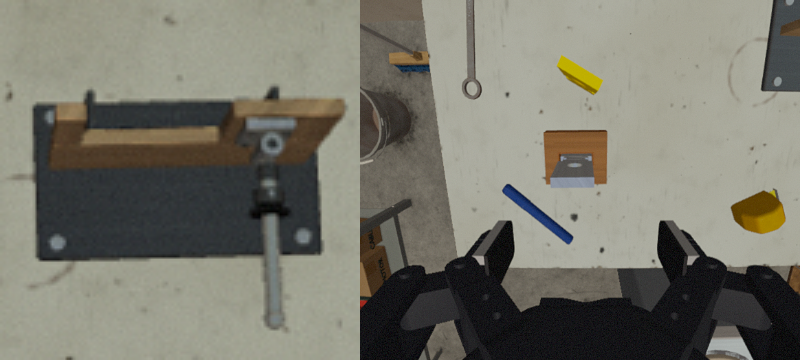

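The left half shows the hook pointing straight out. The right half shows the grey plate centred between and ahead of the open fingers (575,180). I'll go down and grip it.

Call:
move_arm --motion '[[[-0.07,-0.26,0],[0,0,0]],[[0,0,0.5],[0,0,0]],[[0,0,0.6],[0,0,0]],[[0,0,0.6],[0,0,0]],[[0,0,0.6],[0,0,0]],[[0,0,0.4],[0,0,0]],[[0,0,0],[0,0,0]],[[0,0,0],[0,0,0]]]'

```text
time_s: 10.95
position: [0.4865, 0.2758, 0.1139]
tool_rot: [[1.0, 0.0, 0.0], [0.0, -1.0, 0.0], [0.0, -0.0, -1.0]]
ft_force: [0.3, 0.1, -0.3]
grip_width: 0.0852
gripper_force: 0.0
```

Call:
move_arm --motion '[[[0,0,0.04],[0,0,0]],[[0,0,0],[0,0,0]],[[0,0,0],[0,0,0]],[[0,0,0],[0,0,0]],[[0,0,0],[0,0,0]],[[0,0,0],[0,0,0]],[[0,0,0],[0,0,0]],[[0,0,0],[0,0,0]]]' --claw 1 --force 100

```text
time_s: 11.75
position: [0.4869, 0.2753, 0.1124]
tool_rot: [[1.0, -0.001, 0.002], [-0.001, -1.0, 0.001], [0.002, -0.001, -1.0]]
ft_force: [-0.8, -0.6, 6.2]
grip_width: 0.0427
gripper_force: 101.4
```

Call:
move_arm --motion '[[[0,0,-0.1],[0,0,0]],[[0,0,-0.2],[0,0,0]],[[0,0,-0.3],[0,0,0]],[[0,0,-0.4],[0,0,0]],[[0,0,-0.5],[0,0,0]],[[0,0,-0.4],[0,0,0]],[[-0.22,0,-0.1],[0,0,0]],[[0,0.3,0],[0,0,0]],[[0,0.7,0],[0,0,0]],[[0,0.8,0],[0,0,0]],[[0,0.8,0],[0,0,0]],[[0,0.8,0],[0,0,0]],[[0,0.8,0],[0,0,0]],[[0,0.8,0],[0,0,0]],[[0,0.8,0],[0,0,0]],[[0,0.8,0],[0,0,0]],[[0,0.8,0],[0,0,0]],[[0,0.7,0],[0,0,0]],[[0,0.4,0],[0,0,0]],[[0,0,0],[0,0,0]]]'

```text
time_s: 13.75
position: [0.474, -0.1521, 0.2102]
tool_rot: [[1.0, -0.004, -0.002], [-0.004, -1.0, 0.0], [-0.002, -0.0, -1.0]]
ft_force: [0.6, 0.4, -2.5]
grip_width: 0.0423
gripper_force: 102.0
```

Run:
```python
from h import *
import time
s=env.observe();print(np.array(s["position"]).round(4),np.array(s["ft_force"]).round(1),s["grip_width"])
d=grab("scene");save(d,"s2.png",(270,100,430,220),5)
t=grab("top");W=cloud(t)*1000
```

```text
[ 0.474  -0.1521  0.2102] [ 0.6  0.4 -2.5] 0.04228827786883279
```

View pics/s2.png

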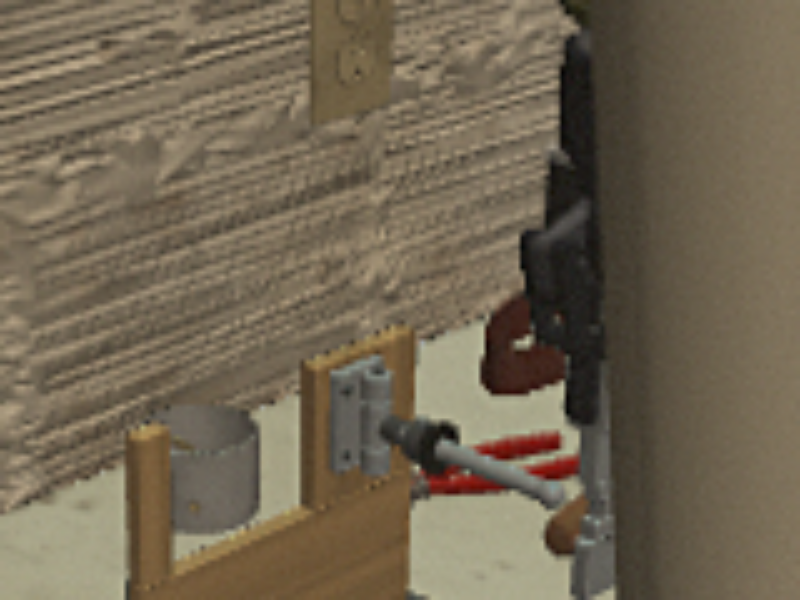

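The scene crop shows the plate in the jaws (595,520) in front of the peg's ball end (548,492), with the hook still out. I'll lower until the hole is level with the peg and feel my way on.

Call:
move_arm --motion '[[[0,0,0.3],[0,0,0]],[[0,0,0.4],[0,0,0]],[[0,0,0.25],[0,0,0]],[[0.2,0,0],[0,0,0]],[[0.16,0,0],[0,0,0]],[[0,0,0],[0,0,0]]]'

```text
time_s: 14.45
position: [0.4946, -0.1497, 0.1645]
tool_rot: [[1.0, 0.001, 0.002], [0.001, -1.0, -0.001], [0.002, 0.001, -1.0]]
ft_force: [-0.5, -0.2, -2.5]
grip_width: 0.0428
gripper_force: 102.0
```

Run:
```python
from h import *
s=env.observe();print(np.array(s["position"]).round(4),np.array(s["ft_force"]).round(1))
d=grab("wrist");W=cloud(d)*1000;np.savez("w3.npz",W=W,f=d["frame"])
X,Y,Z=W[...,0],W[...,1],W[...,2]
m=(abs(Z-144)<8)&(abs(Y+152)<14)&(X>500)&(X<570)
P=W[m];print("peg",len(P));
if len(P)>10: print(cv2.fitLine(P[:,:2].astype(np.float32),cv2.DIST_HUBER,0,.01,.01).ravel(),P.min(0),P.max(0))
m=(abs(Z-190)<10)&(abs(Y+152)<30)&(X>440)&(X<510)
P=W[m];print("top",len(P))
if len(P)>10:print(np.median(P,0),cv2.minAreaRect(P[:,:2].astype(np.float32)))
save(d,"w3.png")
```

```text
[ 0.4946 -0.1497  0.1645] [-0.5 -0.2 -2.5]
peg 4307
[ 9.9928546e-01  3.7796594e-02  5.3896069e+02 -1.5222345e+02] [ 500.0832662  -165.93589125  136.01669388] [ 569.88941782 -138.05022274  151.99187293]
top 8187
[ 501.47171611 -150.14898394  192.67193342] ((496.29132080078125, -152.1258544921875), (26.09817886352539, 59.98640823364258), 0.7129981517791748)
```

View pics/w3.png

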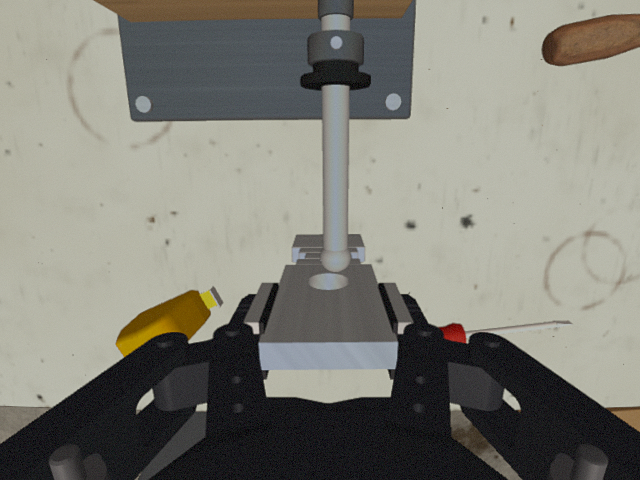

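The wrist view shows the hole at about (328,281) and the ball end at (335,258), so the plate must shift slightly towards -y. I'll quantify that from the same cloud.

Run:
```python
from h import *
z=np.load("w3.npz");W=z["W"]
g=lambda a,b,c,d:W[b:d,a:c].reshape(-1,3)
print("ball",np.nanmedian(g(330,252,341,262),0)); 
P=g(318,250,352,268);P=P[P[:,2]>138];print(P.min(0),P.max(0))
for r in(120,180,230):
    P=g(310,r-4,360,r+4);P=P[(P[:,2]>136)];print("peg",r,P.min(0).round(1),P.max(0).round(1))
P=g(250,348,410,362);P=P[(P[:,2]>180)];print("top edge",P.min(0),P.max(0),np.median(P,0))
for r in(300,320):
    row=W[r,262:400];print(r,[tuple(p.round(0)) for p in row[::8]])
P=g(300,266,350,296)
for r in range(268,296,4):print(r,W[r,[306,314,328,342,352]].round(0).tolist())
```

```text
ball [ 515.05339638 -152.17083457  147.72326722]
[ 508.95566667 -159.01109989  140.5153889 ] [ 517.71809299 -145.1317674   149.59431678]
peg 120 [ 569.6 -157.3  141.5] [ 572.6 -146.8  148.5]
peg 180 [ 545.7 -157.2  142.1] [ 549.2 -146.6  148.2]
peg 230 [ 523.8 -157.5  141.8] [ 528.4 -147.   147.9]
top edge [ 493.95949522 -172.12339222  189.15580808] [ 512.76599005 -126.09868945  218.53633741] [ 497.77044985 -149.74607498  193.43598613]
300 [(np.float64(507.0), np.float64(-125.0), np.float64(173.0)), (np.float64(506.0), np.float64(-128.0), np.float64(172.0)), (np.float64(502.0), np.float64(-129.0), np.float64(162.0)), (np.float64(502.0), np.float64(-132.0), np.float64(163.0)), (np.float64(502.0), np.float64(-136.0), np.float64(163.0)), (np.float64(502.0), np.float64(-139.0), np.float64(164.0)), (np.float64(502.0), np.float64(-142.0), np.float64(163.0)), (np.float64(502.0), np.float64(-145.0), np.float64(163.0)), (np.float64(502.0), np.float64(-148.0), np.float64(163.0)), (np.float64(502.0), np.float64(-152.0), np.float64(164.0)), (np.float64(502.0), np.float64(-155.0), np.float64(163.
[... 1670 characters left out ...]
0, 132.0], [502.0, -149.0, 132.0], [502.0, -156.0, 133.0], [502.0, -161.0, 133.0]]
276 [[502.0, -139.0, 137.0], [502.0, -143.0, 137.0], [500.0, -149.0, 134.0], [502.0, -156.0, 137.0], [502.0, -160.0, 137.0]]
280 [[502.0, -139.0, 141.0], [499.0, -143.0, 136.0], [498.0, -149.0, 133.0], [499.0, -156.0, 136.0], [502.0, -160.0, 143.0]]
284 [[502.0, -140.0, 147.0], [nan, nan, nan], [496.0, -149.0, 134.0], [497.0, -156.0, 136.0], [502.0, -160.0, 148.0]]
288 [[502.0, -140.0, 151.0], [502.0, -143.0, 152.0], [494.0, -149.0, 134.0], [502.0, -155.0, 151.0], [503.0, -159.0, 153.0]]
292 [[501.0, -140.0, 154.0], [502.0, -143.0, 155.0], [502.0, -149.0, 155.0], [502.0, -155.0, 155.0], [502.0, -159.0, 155.0]]
```

Call:
move_arm --motion '[[[0,0.056,0],[0,0,0]],[[0.08,0,0],[0,0,0]],[[0.08,0,0],[0,0,0]],[[0.08,0,0],[0,0,0]],[[0,0,0],[0,0,0]]]'

```text
time_s: 15.0
position: [0.5056, -0.1527, 0.1638]
tool_rot: [[1.0, -0.0, 0.0], [-0.0, -1.0, -0.0], [0.0, 0.0, -1.0]]
ft_force: [-0.3, -0.3, -1.9]
grip_width: 0.0426
gripper_force: 102.0
```

Call:
move_arm --motion '[[[0.1,0,0],[0,0,0]],[[0.1,0,0],[0,0,0]],[[0.1,0,0],[0,0,0]],[[0,0,0],[0,0,0]]]'

```text
time_s: 15.4
position: [0.5207, -0.1527, 0.1638]
tool_rot: [[1.0, -0.0, 0.0], [-0.0, -1.0, -0.0], [0.0, 0.0, -1.0]]
ft_force: [0.1, 1.0, -2.7]
grip_width: 0.0425
gripper_force: 102.0
```

Call:
move_arm --motion '[[[0.1,0,0],[0,0,0]],[[0.15,0,0],[0,0,0]],[[0.15,0,0],[0,0,0]],[[0.15,0,0],[0,0,0]],[[0.1,0,0],[0,0,0]],[[0.05,0,0],[0,0,0]],[[0,0,0],[0,0,0]]]'

```text
time_s: 16.1
position: [0.5553, -0.1526, 0.1637]
tool_rot: [[1.0, -0.0, -0.0], [-0.0, -1.0, 0.0], [-0.0, -0.0, -1.0]]
ft_force: [-0.4, 0.6, -2.2]
grip_width: 0.0427
gripper_force: 102.0
```

Call:
move_arm --motion '[[[0.06,0,0],[0,0,0]],[[0.04,0,0],[0,0,0]],[[0.04,0,0],[0,0,0]],[[0,0,0],[0,0,0]]]'

```text
time_s: 16.5
position: [0.5623, -0.1527, 0.1638]
tool_rot: [[1.0, -0.001, 0.0], [-0.001, -1.0, -0.0], [0.0, 0.0, -1.0]]
ft_force: [-0.4, 0.3, -3.0]
grip_width: 0.0423
gripper_force: 102.0
```

Call:
move_arm --motion '[[[0.04,0,0],[0,0,0]],[[0.04,0,0],[0,0,0]],[[0,0,0],[0,0,0]]]'

```text
time_s: 16.8
position: [0.5663, -0.1527, 0.1638]
tool_rot: [[1.0, -0.001, 0.0], [-0.001, -1.0, -0.0], [0.0, 0.0, -1.0]]
ft_force: [-0.1, 1.1, -2.4]
grip_width: 0.0424
gripper_force: 102.0
```

Call:
move_arm --motion '[[[0.04,0,0],[0,0,0]],[[0.02,0,0],[0,0,0]],[[0,0,0],[0,0,0]]]'

```text
time_s: 17.1
position: [0.5692, -0.1527, 0.1638]
tool_rot: [[1.0, -0.001, 0.0], [-0.001, -1.0, 0.0], [0.0, -0.0, -1.0]]
ft_force: [-0.2, 0.4, -2.2]
grip_width: 0.0429
gripper_force: 102.0
```

Call:
move_arm --motion '[[[0.02,0,0],[0,0,0]],[[0,0,0],[0,0,0]]]'

```text
time_s: 17.3
position: [0.5702, -0.1527, 0.1638]
tool_rot: [[1.0, -0.001, 0.0], [-0.001, -1.0, -0.0], [0.0, 0.0, -1.0]]
ft_force: [0.4, -0.1, -2.7]
grip_width: 0.0426
gripper_force: 102.0
```

Call:
move_arm --motion '[[[0.03,0,0],[0,0,0]],[[0,0,0],[0,0,0]]]'

```text
time_s: 17.5
position: [0.5717, -0.1527, 0.1638]
tool_rot: [[1.0, -0.001, 0.0], [-0.001, -1.0, -0.0], [0.0, 0.0, -1.0]]
ft_force: [-0.4, -0.2, -3.2]
grip_width: 0.0425
gripper_force: 102.0
```

Call:
move_arm --motion '[[[0.03,0,0],[0,0,0]],[[0,0,0],[0,0,0]]]'

```text
time_s: 17.7
position: [0.5732, -0.1527, 0.1638]
tool_rot: [[1.0, -0.001, 0.0], [-0.001, -1.0, -0.0], [0.0, 0.0, -1.0]]
ft_force: [0.7, 1.1, -3.3]
grip_width: 0.0427
gripper_force: 102.0
```

Call:
move_arm --motion '[[[0.02,0,0],[0,0,0]],[[0,0,0],[0,0,0]]]'

```text
time_s: 17.9
position: [0.5742, -0.1527, 0.1638]
tool_rot: [[1.0, -0.001, 0.0], [-0.001, -1.0, 0.0], [0.0, -0.0, -1.0]]
ft_force: [-0.1, 0.8, -3.1]
grip_width: 0.0426
gripper_force: 102.0
```

Call:
move_arm --motion '[[[0.02,0,0],[0,0,0]],[[0.02,0,0],[0,0,0]],[[0,0,0],[0,0,0]]]'

```text
time_s: 18.2
position: [0.5762, -0.1527, 0.1638]
tool_rot: [[1.0, -0.001, 0.0], [-0.001, -1.0, -0.0], [0.0, 0.0, -1.0]]
ft_force: [0.2, -0.8, -0.7]
grip_width: 0.0425
gripper_force: 102.0
```

Call:
move_arm --motion '[[[0.02,0,0],[0,0,0]],[[0,0,0],[0,0,0]]]'

```text
time_s: 18.4
position: [0.5769, -0.1527, 0.1638]
tool_rot: [[1.0, -0.001, -0.001], [-0.001, -1.0, 0.0], [-0.001, -0.0, -1.0]]
ft_force: [-3.2, -1.0, -1.4]
grip_width: 0.0424
gripper_force: 102.0
```

Call:
move_arm --motion '[[[0.02,0,0],[0,0,0]],[[0,0,0],[0,0,0]]]'

```text
time_s: 18.6
position: [0.5776, -0.1527, 0.1637]
tool_rot: [[1.0, -0.001, -0.001], [-0.001, -1.0, 0.0], [-0.001, -0.0, -1.0]]
ft_force: [-4.0, -0.3, -1.5]
grip_width: 0.0428
gripper_force: 102.0
```

Call:
move_arm --motion '[[[0.02,0,0],[0,0,0]],[[0,0,0],[0,0,0]]]'

```text
time_s: 18.8
position: [0.5783, -0.1526, 0.1637]
tool_rot: [[1.0, -0.001, -0.002], [-0.001, -1.0, 0.0], [-0.002, -0.0, -1.0]]
ft_force: [-6.9, -1.2, 0.2]
grip_width: 0.0424
gripper_force: 102.0
```

Call:
move_arm --motion '[[[0.02,0,0],[0,0,0]],[[0,0,0],[0,0,0]]]'

```text
time_s: 19.0
position: [0.5789, -0.1527, 0.1637]
tool_rot: [[1.0, -0.001, -0.004], [-0.001, -1.0, 0.0], [-0.004, -0.0, -1.0]]
ft_force: [-9.4, -0.6, 1.4]
grip_width: 0.0424
gripper_force: 102.1
```

Call:
move_arm --motion '[[[0.004,0,0],[0,0,0]],[[0,0,0],[0,0,0]],[[0,0,0],[0,0,0]],[[0,0,0],[0,0,0]],[[0,0,0],[0,0,0]],[[0,0,0],[0,0,0]],[[0,0,0],[0,0,0]]]'

```text
time_s: 19.7
position: [0.579, -0.1527, 0.1637]
tool_rot: [[1.0, -0.001, -0.004], [-0.001, -1.0, 0.0], [-0.004, -0.0, -1.0]]
ft_force: [-9.1, -0.6, 1.5]
grip_width: 0.0429
gripper_force: 102.1
```

Call:
move_arm --motion '[[[-0.04,0,0],[0,0,0]],[[-0.05,0,0],[0,0,0]],[[0,0,0],[0,0,0]],[[0,0,0.03],[0,0,0]],[[0,0,0.02],[0,0,0]],[[0,0,0],[0,0,0]]]'

```text
time_s: 20.3
position: [0.5759, -0.1526, 0.1611]
tool_rot: [[1.0, -0.001, -0.0], [-0.001, -1.0, 0.0], [-0.0, -0.0, -1.0]]
ft_force: [0.0, -0.4, -2.0]
grip_width: 0.0423
gripper_force: 102.0
```

Call:
move_arm --motion '[[[0,0,0.02],[0,0,0]],[[0,0,0],[0,0,0]]]'

```text
time_s: 20.5
position: [0.5758, -0.1526, 0.1602]
tool_rot: [[1.0, -0.001, -0.0], [-0.001, -1.0, 0.0], [-0.0, -0.0, -1.0]]
ft_force: [-0.6, 0.2, -2.5]
grip_width: 0.0427
gripper_force: 102.0
```

Call:
move_arm --motion '[[[0,0,0.02],[0,0,0]],[[0,0,0],[0,0,0]]]'

```text
time_s: 20.7
position: [0.5757, -0.1527, 0.1592]
tool_rot: [[1.0, -0.001, -0.0], [-0.001, -1.0, 0.0], [-0.0, -0.0, -1.0]]
ft_force: [-0.3, 0.2, -2.6]
grip_width: 0.0425
gripper_force: 102.0
```

Call:
move_arm --motion '[[[0,0,0.014],[0,0,0]],[[0,0,0],[0,0,0]],[[0,0,0],[0,0,0]]]'

```text
time_s: 21.0
position: [0.5758, -0.1527, 0.1586]
tool_rot: [[1.0, -0.001, 0.0], [-0.001, -1.0, 0.0], [0.0, -0.0, -1.0]]
ft_force: [-0.2, -1.3, -2.2]
grip_width: 0.0426
gripper_force: 102.0
```

Call:
move_arm --motion '[[[0,0,0.01],[0,0,0]],[[0,0,0],[0,0,0]],[[0,0,0],[0,0,0]]]'

```text
time_s: 21.3
position: [0.5759, -0.1527, 0.1583]
tool_rot: [[1.0, -0.001, 0.0], [-0.001, -1.0, -0.0], [0.0, 0.0, -1.0]]
ft_force: [-0.5, 0.4, -1.7]
grip_width: 0.0426
gripper_force: 102.0
```

Call:
move_arm --motion '[[[0,0,0.01],[0,0,0]],[[0,0,0],[0,0,0]],[[0,0,0],[0,0,0]]]'

```text
time_s: 21.6
position: [0.5759, -0.1527, 0.1582]
tool_rot: [[1.0, -0.001, 0.001], [-0.001, -1.0, -0.0], [0.001, 0.0, -1.0]]
ft_force: [-2.3, 1.1, 5.8]
grip_width: 0.0424
gripper_force: 102.2
```

Call:
move_arm --motion '[[[0,0,0.01],[0,0,0]],[[0,0,0],[0,0,0]],[[0,0,0],[0,0,0]]]'

```text
time_s: 21.9
position: [0.5759, -0.1527, 0.1581]
tool_rot: [[1.0, -0.001, 0.001], [-0.001, -1.0, -0.001], [0.001, 0.001, -1.0]]
ft_force: [-2.8, 1.5, 9.4]
grip_width: 0.0427
gripper_force: 102.8
```

Call:
move_arm --motion '[[[0,0,-0.014],[0,0,0]],[[0,0,0],[0,0,0]],[[0,0,0],[0,0,0]]]' --force 20

```text
time_s: 22.2
position: [0.5759, -0.1527, 0.1582]
tool_rot: [[1.0, -0.001, 0.001], [-0.001, -1.0, -0.0], [0.001, 0.0, -1.0]]
ft_force: [-2.6, -0.3, 6.0]
grip_width: 0.0427
gripper_force: 102.7
```

Call:
move_arm --motion '[[[0,0,0],[0,0,0]],[[0,0,0],[0,0,0]],[[0,0,0],[0,0,0]],[[0,0,0],[0,0,0]],[[0,0,0],[0,0,0]],[[0,0,0],[0,0,0]],[[0,0,0],[0,0,0]]]' --claw 0.1

```text
time_s: 22.9
position: [0.5758, -0.1527, 0.1578]
tool_rot: [[1.0, -0.001, 0.0], [-0.001, -1.0, -0.0], [0.0, 0.0, -1.0]]
ft_force: [0.3, 0.0, -0.5]
grip_width: 0.077
gripper_force: 0.0
```

Run:
```python
from h import *
d=grab("wrist");W=cloud(d)*1000;save(d,"w4.png")
X,Y,Z=W[...,0],W[...,1],W[...,2]
for lo,hi in((181,190),(160,170),(120,130)):
    m=(Z>lo)&(Z<hi)&(abs(Y+152)<22)&(abs(X-578)<25);P=W[m]
    if len(P):print(lo,len(P),np.median(P,0),P.min(0),P.max(0))
```

```text
181 5047 [ 580.22717578 -152.19521978  186.92820482] [ 572.41470635 -173.98382067  181.00053304] [ 584.52820686 -130.17635203  189.16068177]
160 1478 [ 583.21797509 -152.57228978  165.23778667] [ 582.34959833 -173.97166848  160.00360044] [ 584.18641094 -130.35796607  169.99743025]
120 277 [ 583.23468914 -164.46806413  124.5129424 ] [ 582.45055106 -173.98653288  120.06061786] [ 583.98869697 -130.1425841   129.95803975]
```

View pics/w4.png

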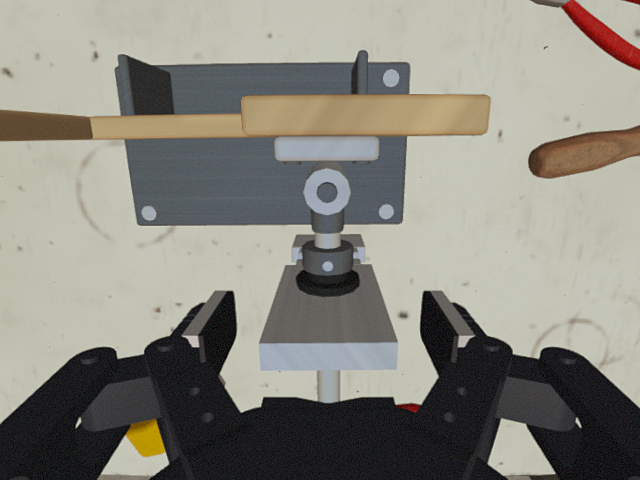

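The plate hangs straight on the peg (top edge at row 355, columns 260–396), right by the collar (328,285), and the fingers are clear on both sides. I'll lift straight up and away.

Call:
move_arm --motion '[[[0,0,-0.1],[0,0,0]],[[0,0,-0.3],[0,0,0]],[[0,0,-0.5],[0,0,0]],[[0,0,-0.6],[0,0,0]],[[0,0,-0.6],[0,0,0]],[[-0.5,0,-0.3],[0,0,0]],[[-0.5,0,0],[0,0,0]],[[0,0,0],[0,0,0]],[[0,0,0],[0,0,0]],[[0,0,0],[0,0,0]],[[0,0,0],[0,0,0]],[[0,0,0],[0,0,0]]]'

```text
time_s: 24.15
position: [0.5262, -0.1526, 0.2774]
tool_rot: [[1.0, -0.0, -0.001], [-0.0, -1.0, 0.0], [-0.001, -0.0, -1.0]]
ft_force: [0.0, 0.1, -0.6]
grip_width: 0.0769
gripper_force: 0.0
```

Run:
```python
from h import *
s=env.observe();print(np.array(s["position"]).round(3),np.array(s["ft_force"]).round(1))
for i in range(2):
    W=cloud(grab("wrist"))*1000;X,Y,Z=W[...,0],W[...,1],W[...,2]
    for lo,hi in((182,192),(150,165),(60,110)):
        P=W[(Z>lo)&(Z<hi)&(abs(Y+152)<24)&(abs(X-578)<12)];print(lo,len(P),np.median(P,0).round(1) if len(P) else "")
d=grab("scene");save(d,"s4.png",(270,110,430,230),4)
```

```text
[ 0.526 -0.153  0.277] [ 0.   0.1 -0.6]
182 1221 [ 578.6 -152.2  187.2]
150 271 [ 585.4 -151.5  153.9]
60 23 [ 583.4 -169.9   84.3]
182 1237 [ 578.5 -152.8  187.2]
150 264 [ 585.4 -152.2  154.1]
60 23 [ 583.4 -169.9   84.6]
```

View pics/s4.png

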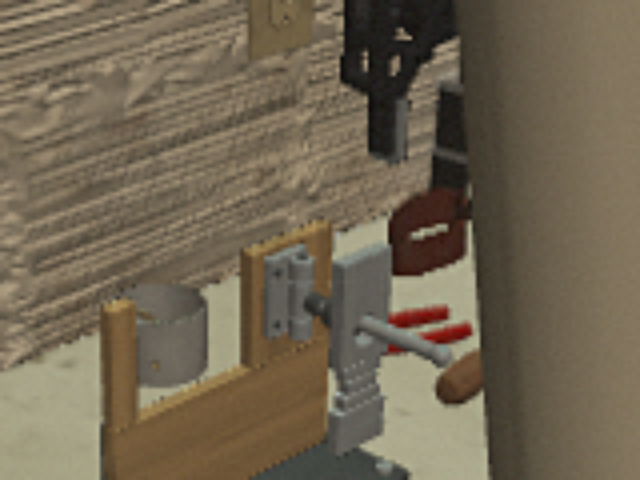

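The plate hangs straight on the peg (360,340) by the collar. The hook is still out and the gripper is clear above, so I'll hand it in.

```bash
python3 -c "
from rig import env
print(env.close_job())"
```

```text
the job is handed in; nothing more can be done
None
```

The job is handed in: I swung the hook out to its stop and hung the gauge plate on the peg. It was pressed on the collar at about 9 N for 0.7 s and left hanging straight and still next to it, after about 24 s and without touching the bystanders; no verdict came back.

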